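# Post the empty tablet tin into the refill return box

### The job

The mint-green tin is empty: take it out of the grey ceramic tray and post it, long edge first, through the slot in the top of the white return box, pushing it past the stiff flap until it drops right inside. The grey strip with the slot sits a little differently every time, so feel for the opening. Leave the amber tin and everything else where they stand.

Things in the scene. Friction and masses are not known exactly. Their poses are not given: they have to be found in the camera images.
- mint_tin_center (a point): Centre of the mint-green flat tin, rigid, 12 mm thick along its x, 100 mm long along its y, 80 mm high along its z, 80 to 150 g. It stands on a long edge in one of the tray's two grooves, its top 88 mm above the work surface. Take it by its 12 mm thickness at the middle of its top edge, fingertips at most about 20 mm down over it, so that they clear the box when it stands in the slot.
- amber_tin_center (a point): Centre of the amber flat tin, same size and stance, in the other groove (the two are 70 mm apart, centre to centre; which is nearer the robot changes). It stays in the tray.
- tray: Concrete-grey ceramic tray, fixed, 160 mm (its x) by 130 mm (its y), base 8 mm thick; origin under its centre. Two grooves along its y, at x = -35 and +35 mm, each between ribs 110 mm long whose tops are 28 mm above the work surface; grooves 13.5 mm wide.
- return_box: White plastic return box, fixed, 130 mm (its x) by 170 mm (its y), lid at 150 mm height, inner floor 5 mm above its origin; origin under its centre, z up. The only opening is the slot in the flat grey strip (104 by 140 mm, 4 mm thick) that lies on its lid.
- box_top (a point): Point on the box's vertical middle axis at the height of the grey strip's top face (154 mm), axes as the box. The slot is 15 mm wide along x, 106 mm long along y, centred here in y and parallel to y. In x, strip and slot together sit anywhere up to 12 mm to either side of this point: not measured, to be found by touch or sight. Guide walls continue the slot 34 mm below the strip.
- box_flap (a point): Point on the box's middle axis 55 mm below the strip's top, where a stiff friction flap bars the way. The tin rests on it, standing 25 mm proud of the strip; its weight alone does not open it. Pressing the tin down with about 8 to 15 N swings the flap aside, and it stays where left; after 19 to 23 mm more travel (tin nearly flush with the strip) the tin slips past and falls to the floor.
- tumbler: Glass tumbler, 72 mm across, 100 mm high, standing; origin under its centre. Leave it.
- nail_brush: Wooden nail brush, 90 x 42 x 34 mm, bristles down, along its x; origin under its centre. Leave it.
- cream_tube: Capped aluminium cream tube lying along its x, about 138 x 46 x 25 mm; origin under its middle. Leave it.
- toothbrush: Mint-green toothbrush lying along its x, 185 mm long, 17 mm high; origin under it. Leave it.
- clamp_mirror: Round hand mirror held upright in a spring clamp on a 70 x 90 mm foot, 216 mm high; origin under the foot. Leave it.
- soap_bottle: Amber soap bottle, 60 mm across, 150 mm high, standing; origin under its centre. Leave it.

How it is judged:
By the outcome, as a careful person would: the job done as asked, in the order asked, and still so for the second after the job is handed in, with the robot touching nothing.
It also fails if it takes over 64 s, if anything falls off the work surface, if the arm or the gripper's body presses on something with over 40 N, if the wrist force passes 120 N, or if a joint passes its speed limit or range.

### The arm

A 6-joint arm with a two-finger parallel gripper is mounted at the origin on the work surface. World frame = base frame: x ahead of the robot, y to its left, z up, the work surface at z = 0. Lengths are in m, angles in rad, forces in N, time in s.
With the tool pointing down it reaches from about 0.3 to 0.75 m from the base axis. Payload 8.5 kg.
Tool frame: the origin (TCP) lies on the mounting face of the last link; the fingertips stand 173 mm ahead of it and the grasp point (between the pads) lies 155 mm ahead of it; x points along the fingers, z is the direction in which the jaws open and shut, and the axes are right-handed (so a half turn about x gives the same grasp; the last joint's range is limited). The gripper opens to 85 mm and grips with 20 to 120 N. Pads are 22 mm wide; open, the fingers measure 114 mm over their backs; the gripper's body (76 mm by 85 mm) begins 54 mm behind the grasp point. The pads swing forward as they close: fully open they stand 13 mm farther back than shut.
Start: joints at [-1.325, 0.381, 1.297, -0, 1.464, -0.215], TCP at [0.245, -0.493, 0.405] pointing down, gripper open.
Joint ranges: [-3.11, 3.11], [-0.89, 2.33], [0.22, 2.48], [-1.42, 4.56], [0.17, 2.85], [-2.88, 2.88]. Speed limits (rad/s): [2.39, 2.39, 3.14, 3.14, 3.14, 3.14].

### API

Orientations are given as a unit quaternion [w, x, y, z].
In Python, from bench import * gives the robot as it stands.
- The arm moves only by the tool jog_arm, never from a script. Its argument "motion" is a list that holds one entry, the list of rows, each a list of 7 numbers: the shift along the tool's x, y, z in m, then the turn, a rotation vector about the tool's x, y, z in degrees, then the closure in counts, from 0 (fully open) to 255 (shut). In form: [[[dx, dy, dz, wx, wy, wz, claw], ...]]. A call has 1 to 20 rows; each row is the pose to reach, as a shift and turn from the pose commanded when the call began, along the tool's axes at that moment; what a row does not reach only later rows make up. A row lasts 1/12 s, in which the tool goes at most 41.7 mm and 7.16 degrees, less where a joint would pass 70% of its speed; a pose out of reach is approached as far as the arm can. A call with a gripper value outside its range is refused whole. The fingers move at their own pace and stop on an object; "grip_force" is the grip in N (left out, the last holds). Time passes only in rows, so rows that repeat a pose let the fingers close. It gives the time, the measured TCP pose, the force and the opening at its end, in the units of the state.
- get_state(): the state, without advancing time (a new reading comes with each control period).
- camera(name): name is "scene" or "top" or "wrist"; returns the picture (384x512x3 uint8, red, green, blue); there is no depth.
- camera_info(name): a dict with "intrinsics" (3x3 intrinsics, pixels), "dist" ([k1, k2, p1, p2, k3] as OpenCV has them; the pictures are not rectified), "R" (3x3) and "t" (3): a world point X has camera coordinates R X + t; the wrist camera has in their place "mount" (4x4, takes a point from camera to tool coordinates, whose origin is the TCP and whose axes are the tool frame's). Camera axes: x right, y down, z forward; pixel columns grow to the right and rows downward; lengths in m; the calibration is good to about 2 mm. A picture is of the moment at which its call begins: read the wrist's pose just before it. camera_info takes no time and is no camera call.
- finish_job(): hands the job in, once; it reports no verdict.
The state is a dict: "time": time; "joint_pos": joint angles; "dq": joint speeds; "tau": joint torques, N m; "eef_pos": TCP position; "ee_rot": TCP orientation; "contact_force": force on the tool from outside, world axes, zero at the start; "moment": the same for the moment, N m; "finger_gap": finger opening in m.
Only numpy, scipy, OpenCV 4.12 (cv2) and the standard library are available. Lean on these libraries where they do the work, as an engineer would, in place of code of your own. Each camera call takes 0.05 s, during which the arm holds its last target. There are 200 camera calls.

## Working session

There is one attempt and no reset: what is moved stays moved. The work goes in short steps, Python scripts to look and compute and a tool call to move; the robot and the scene stay as the last step left them, time stands still between calls to the robot, and variables do not carry over. Pictures are saved under pics/ and viewed, about 8 in all and at most 12, crops included, and the job is handed in when it is done.

Besides the shell and the picture viewer there is one more tool, called by a JSON object that holds its "fn" and its "kwargs", one argument or row to a line. jog_arm: Moves the arm, as the interface text tells. Its arguments: {"type":"object","properties":{"motion":{"type":"array","items":{"type":"array","items":{"type":"array","items":{"type":"number"}}}},"grip_force":{"type":"number"}},"required":["motion"]}

```bash
ls; mkdir -p pics; python3 - <<'E'
from bench import *
import cv2
print(get_state())
for n in("scene","top"):
    cv2.imwrite(f"pics/{n}0.png",camera(n)[:,:,::-1])
for n in("scene","top","wrist"): print(n,camera_info(n))
E
```

```text
pics
{'time': 0.0, 'joint_pos': array([-1.32528770e+00,  3.81173425e-01,  1.29825866e+00,  4.02709754e-05,
        1.46358557e+00, -2.15270015e-01]), 'dq': array([-1.02367795e-03, -6.46758986e-05, -9.87460795e-04, -1.12054351e-04,
       -6.39462774e-04,  6.38902545e-04]), 'tau': array([-2.57332045e-03, -4.48475718e+01, -2.31278998e+01, -2.81071516e-04,
        4.83744036e-03, -6.18146771e-06]), 'eef_pos': array([ 0.24455866, -0.49258195,  0.40412443]), 'ee_rot': array([ 0.60061437,  0.37297269,  0.60131785, -0.37225072]), 'contact_force': array([-0.18093139, -0.36302204, -0.14374736]), 'moment': array([ 0.02990243,  0.00255589, -0.02279918]), 'finger_gap': 0.08536414666475507}
scene {'intrinsics': array([[423.5357222 ,   0.        , 252.37213671],
       [  0.        , 423.5357222 , 192.85022419],
       [  0.        ,   0.        ,   1.        ]]), 'dist': array([0.00088349, 0.        , 0.        , 0.        , 0.        ]), 'R': array([[-0.83342608,  0.55256939,  0.00824806],
       [ 0.29319544,  0.45477191, -0.84096311],
       [-0.46844146, -0.6984623 , -0.54102959]]), 't': arra
[... 424 characters left out ...]
.01315238, -0.99267821]]), 't': array([-5.93685461e-04,  6.56436142e-01,  1.18332289e+00])}
wrist {'intrinsics': array([[293.64706053,   0.        , 258.63447093],
       [  0.        , 293.64706053, 190.51868499],
       [  0.        ,   0.        ,   1.        ]]), 'dist': array([-0.01125042,  0.        ,  0.        ,  0.        ,  0.        ]), 'mount': array([[ 1.21506755e-03, -2.69135092e-01,  9.63101670e-01,
         3.04312164e-02],
       [-4.29796220e-04, -9.63102432e-01, -2.69134762e-01,
         6.88524068e-02],
       [ 9.99999169e-01, -8.69205399e-05, -1.28590776e-03,
         9.03640257e-04],
       [ 0.00000000e+00,  0.00000000e+00,  0.00000000e+00,
         1.00000000e+00]])}
```

View pics/scene0.png

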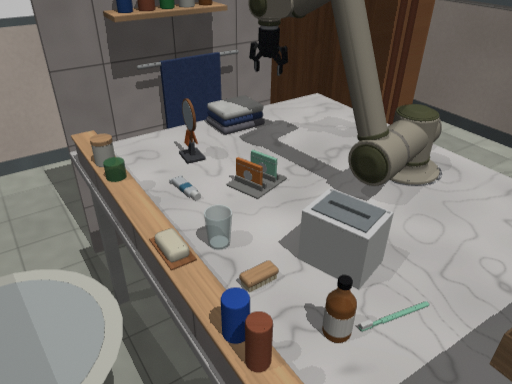

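View pics/top0.png

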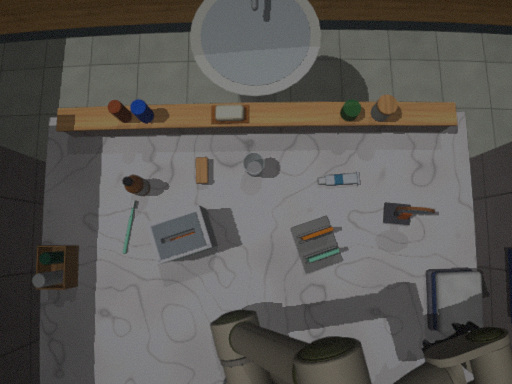

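The scene view shows the tray near (257,178) with the mint tin behind the amber one, and the white box near (345,235). In the top view the mint tin is at about (323,256), amber at (317,234) and the box lid around (180,235) with its slot near (180,237). I'll enlarge the tray and box next.

```bash
python3 - <<'E'
import cv2,numpy as np
a=cv2.imread("pics/top0.png")
A=cv2.resize(a[195:275,140:220],None,fx=5,fy=5,interpolation=cv2.INTER_CUBIC)
B=cv2.resize(a[205:285,280:360],None,fx=5,fy=5,interpolation=cv2.INTER_CUBIC)
cv2.imwrite("pics/crop1.png",np.hstack([A,B]))
E
```

```text
(no output)
```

View pics/crop1.png

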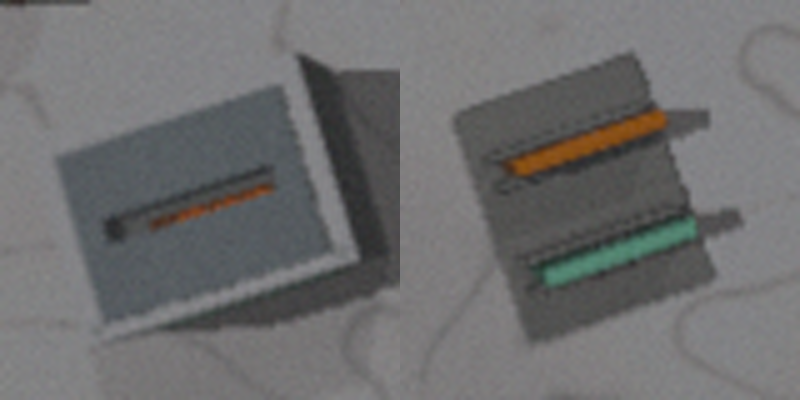

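The crop shows the mint tin's top edge from about (308.6,259.6) to (339,250.4) in the top picture. The slot runs from about (163,241) to (194,231), with an orange flap visible inside. Both look to have nearly the same yaw.

```bash
cat > h.py <<'E'
from bench import *
import cv2,numpy as np
from scipy.spatial.transform import Rotation as Rn
def pose(s=None):
    s=s or get_state(); q=s["ee_rot"]
    return Rn.from_quat([q[1],q[2],q[3],q[0]]),np.array(s["eef_pos"])
def cam(n,P=None):
    c=camera_info(n)
    if n=="wrist":
        Rt,p=P or pose(); T=np.eye(4);T[:3,:3]=Rt.as_matrix();T[:3,3]=p
        E=np.linalg.inv(T@np.array(c["mount"])); return c["intrinsics"],c["dist"],E[:3,:3],E[:3,3]
    return c["intrinsics"],c["dist"],c["R"],c["t"]
def pix2plane(n,uv,z,P=None):
    K,d,R,t=cam(n,P)
    x=cv2.undistortPoints(np.array(uv,float).reshape(-1,1,2),K,d).reshape(-1,2)
    r=np.c_[x,np.ones(len(x))]@R; o=-R.T@t
    return o+r*((z-o[2])/r[:,2])[:,None]
def proj(n,X,P=None):
    K,d,R,t=cam(n,P)
    return cv2.projectPoints(np.array(X,float).reshape(-1,1,3),cv2.Rodrigues(R)[0],t,K,d)[0].reshape(-1,2)
def goto(xyz,yaw):
    """shift in tool axes & rotvec deg to reach TCP xyz, tool down, jaw axis (tool z) at world yaw (mod pi)"""
    R0,p=pose(); best=None
    for k in(0,np.pi):
        z=np.array([np.cos(yaw+k),np.sin(yaw+k),0]);x=np.array([0,0,-1.]);y=np.cross(z,x)
        rv=(R0.inv()*Rn.from_matrix(np.c_[x,y,z])).as_rotvec(degrees=True)
        if best is None or np.linalg.norm(rv)<np.linalg.norm(best): best=rv
    return np.round(R0.inv().apply(np.array(xyz)-p),4),np.round(best,2)
E
python3 - <<'E'
from h import *
m=pix2plane("top",[[308.6,259.6],[339,250.4]],.088); a=pix2plane("top",[[302.5,238.5],[333,229]],.088)
s=pix2plane("top",[[163,241],[194,232]],.154)
for n,v in(("mint",m),("amber",a),("slot",s)):
    d=v[1]-v[0]; print(n,v.mean(0).round(4),np.linalg.norm(d).round(4),"len axis yaw",np.degrees(np.arctan2(d[1],d[0])).round(1))
R,p=pose();print(p,R.as_matrix().round(3))
c=m.mean(0); yaw=np.arctan2(*(m[1]-m[0])[[1,0]])+np.pi/2
print(goto([c[0]-.05,c[1],.40],yaw), np.degrees(yaw))
E
```

```text
mint [ 0.4572 -0.206   0.088 ] 0.0985 len axis yaw -74.2
amber [ 0.5228 -0.1888  0.088 ] 0.0996 len axis yaw -73.6
slot [0.5176 0.2296 0.154 ] 0.0957 len axis yaw -74.2
[ 0.24454942 -0.49258974  0.40418381] [[-0.     0.896  0.445]
 [ 0.001  0.445 -0.896]
 [-1.     0.    -0.001]]
(array([ 0.0045,  0.2732, -0.1844]), array([-7.941e+01, -5.000e-02, -7.000e-02])) 15.807198233163497
```

{"fn": "jog_arm", "kwargs": {
  "motion": [
    [[0.03,0.318,-0.162,-79.4,0,0,0],[0.03,0.318,-0.162,-79.4,0,0,0],[0.03,0.318,-0.162,-79.4,0,0,0],[0.03,0.318,-0.162,-79.4,0,0,0],[0.03,0.318,-0.162,-79.4,0,0,0],[0.03,0.318,-0.162,-79.4,0,0,0],[0.03,0.318,-0.162,-79.4,0,0,0],[0.03,0.318,-0.162,-79.4,0,0,0],[0.03,0.318,-0.162,-79.4,0,0,0],[0.03,0.318,-0.162,-79.4,0,0,0],[0.03,0.318,-0.162,-79.4,0,0,0],[0.03,0.318,-0.162,-79.4,0,0,0],[0.03,0.318,-0.162,-79.4,0,0,0],[0.03,0.318,-0.162,-79.4,0,0,0]]
  ]
}}

```text
time: 1.27
eef_pos: [0.4572, -0.2063, 0.3746]
ee_rot: [0.701, -0.096, 0.701, 0.096]
contact_force: [-0.8, 0.4, 0.6]
finger_gap: 0.0856
```

```bash
python3 - <<'E'
from h import *
s=get_state();im=camera("wrist");cv2.imwrite("pics/w1.png",im[:,:,::-1])
print(s["time"],s["eef_pos"],s["joint_pos"],s["contact_force"])
hsv=cv2.cvtColor(im,cv2.COLOR_RGB2HSV)
mk=cv2.inRange(hsv,(70,60,60),(95,255,255));n,l,st,c=cv2.connectedComponentsWithStats(mk);print(st[1:][st[1:,4]>100])
E
```

```text
1.2667 [ 0.4572309  -0.20633765  0.37461816] [-6.60349834e-01  3.21989852e-01  1.48074676e+00  1.76456656e-05
  1.33910715e+00 -9.32167146e-01] [-0.77449863  0.41570575  0.570801  ]
[[ 247  128   18  112 1420]]
```

View pics/w1.png

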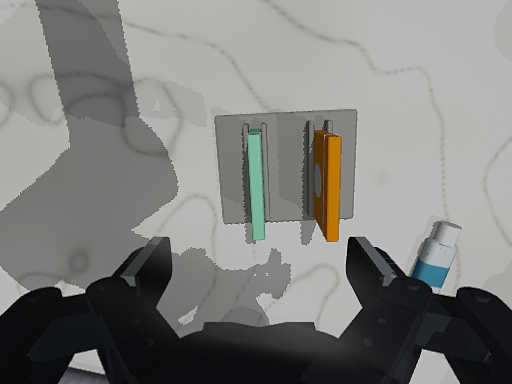

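The wrist picture shows the mint tin's top face running from about (254,134) down to (259,240), and the amber tin to its right at (322–340,130–240). The fingers stand open either side.

```bash
python3 - <<'E'
from h import *
im=cv2.imread("pics/w1.png");hsv=cv2.cvtColor(im,cv2.COLOR_BGR2HSV)
mk=cv2.inRange(hsv,(70,60,60),(95,255,255))
P=pose()
for r in range(126,143): print(r,im[r,254],end=' ')
rows=np.arange(142,232,4);L=[];Rr=[]
for r in rows:
    c=np.where(mk[r])[0];L.append([c.min()-.5,r]);Rr.append([c.max()+.5,r])
L=pix2plane("wrist",L,.088,P);Rr=pix2plane("wrist",Rr,.088,P)
for n,v in(("L",L),("R",Rr),("C",(L+Rr)/2)):
    m=v.mean(0)[:2];_,_,vt=np.linalg.svd(v[:,:2]-m);d=vt[0]*np.sign(vt[0][0]);print("\n",n,m.round(4),np.degrees(np.arctan2(d[1],d[0])))
print("width",np.linalg.norm(L-Rr,axis=1).round(4))
e=pix2plane("wrist",[[255,133.5],[259,240.5]],.088,P);print(e,np.linalg.norm(e[1]-e[0]))
E
```

```text
126 [119 123 122] 127 [121 124 127] 128 [105 114  97] 129 [ 87 106  62] 130 [ 89 106  64] 131 [ 85 104  62] 132 [126 130 114] 133 [ 85 103  62] 134 [117 140  87] 135 [160 184 123] 136 [162 186 127] 137 [160 183 125] 138 [160 183 125] 139 [158 183 124] 140 [159 183 125] 141 [159 183 124] 142 [159 183 124] 
 L [ 0.45   -0.2086] -71.71040770267798

 R [ 0.4613 -0.2054] -71.7140209107005

 C [ 0.4556 -0.207 ] -71.71235154584728
width [0.0121 0.0113 0.0122 0.0114 0.0123 0.0115 0.0115 0.0115 0.0116 0.0116
 0.0117 0.0117 0.0118 0.0118 0.0109 0.0119 0.0119 0.012  0.012  0.0121
 0.0112 0.0122 0.0113]
[[ 0.44224848 -0.16169081  0.088     ]
 [ 0.47249359 -0.25725984  0.088     ]] 0.10024074718347507
```

{"fn": "jog_arm", "kwargs": {
  "motion": [
    [[-0.045,0.404,0.175,0,0,0,0],[-0.045,0.404,0.175,0,0,0,0],[-0.045,0.404,0.175,0,0,0,0],[-0.045,0.404,0.175,0,0,0,0],[-0.045,0.404,0.175,0,0,0,0],[-0.045,0.404,0.175,0,0,0,0],[-0.045,0.404,0.175,0,0,0,0],[-0.045,0.404,0.175,0,0,0,0],[-0.045,0.404,0.175,0,0,0,0],[-0.045,0.404,0.175,0,0,0,0],[-0.045,0.404,0.175,0,0,0,0],[-0.045,0.404,0.175,0,0,0,0],[-0.045,0.404,0.175,0,0,0,0],[-0.045,0.404,0.175,0,0,0,0]]
  ]
}}

```text
time: 2.48
eef_pos: [0.5158, 0.2296, 0.4195]
ee_rot: [0.7, -0.097, 0.701, 0.096]
contact_force: [-0.5, -0.2, -0.1]
finger_gap: 0.0856
```

```bash
python3 - <<'E'
from h import *
s=get_state();im=camera("wrist");cv2.imwrite("pics/w2.png",im[:,:,::-1])
print(s["time"],s["eef_pos"],s["ee_rot"],s["joint_pos"])
cv2.imwrite("pics/w2b.png",cv2.resize(im[40:270,120:390,::-1],None,fx=2.5,fy=2.5,interpolation=cv2.INTER_CUBIC))
E
```

```text
2.4833 [0.51578569 0.22957668 0.41945198] [ 0.70024355 -0.09672299  0.70071074  0.09647844] [ 2.09162460e-01  3.96828682e-01  1.22833566e+00 -2.97766508e-04
  1.51711222e+00 -6.49066784e-02]
```

View pics/w2b.png

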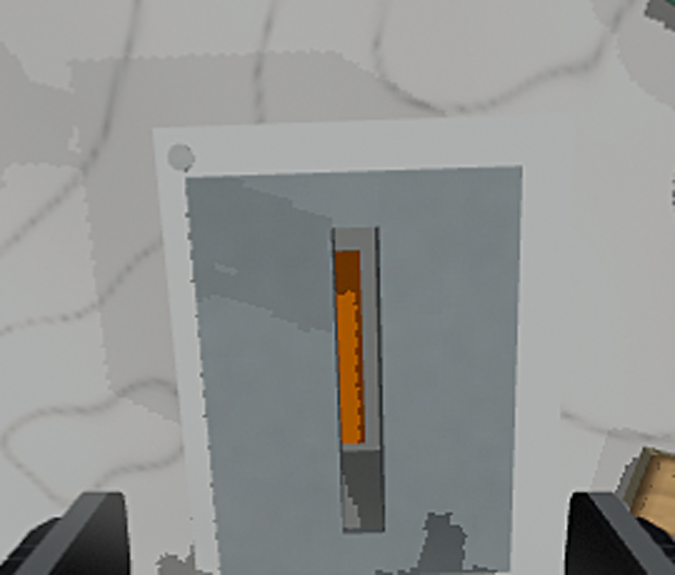

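The slot is clearly visible: its crop corners are about (333,228), (380,228), (343,533) and (385,532), with the orange flap inside. The strip's corners are about (187,178), (522,167), (511,572) and (219,573).

```bash
python3 - <<'E'
from h import *
P=pose()
f=lambda c:[((x+.5)/2.5-.5+120,(y+.5)/2.5-.5+40) for x,y in c]
s=pix2plane("wrist",f([(333,228),(380,228),(343,533),(385,532)]),.154,P)[:,:2]
print(s.round(4)); print("w",np.linalg.norm(s[0]-s[1]),np.linalg.norm(s[2]-s[3]),"len",np.linalg.norm(s[0]-s[2]),np.linalg.norm(s[1]-s[3]))
for a,b in((0,2),(1,3)): d=s[b]-s[a];print(np.degrees(np.arctan2(d[1],d[0])))
print("centre",s.mean(0))
g=pix2plane("wrist",f([(187,178),(522,167)]),.154,P)[:,:2];d=g[1]-g[0];print("strip edge yaw",np.degrees(np.arctan2(d[1],d[0])),np.linalg.norm(d),g.mean(0))
e=pix2plane("wrist",f([(187,178),(219,573),(522,167),(511,572)]),.154,P)[:,:2]
for a,b in((0,1),(2,3)): d=e[b]-e[a];print("side",np.degrees(np.arctan2(d[1],d[0])),np.linalg.norm(d))
print(goto([.4572,-.2095,.375],np.radians(18.1)))
E
```

```text
[[0.4984 0.2769]
 [0.5127 0.2809]
 [0.5299 0.1757]
 [0.5441 0.1801]]
w 0.014796525853183072 0.014846142665742725 len 0.10596308691618264 0.10556866156249843
-72.73796311085451
-72.70789608476203
centre [0.52127314 0.22839471]
strip edge yaw 17.46832848447227 0.10354667233363388 [0.50025964 0.29494245]
side -72.8909682408528 0.13714731091186044
side -72.31906903986354 0.1400129490221546
(array([ 0.0448, -0.4065, -0.1749]), array([-2.43, -0.03,  0.01]))
```

{"fn": "jog_arm", "kwargs": {
  "motion": [
    [[0.045,-0.4065,-0.1755,-2.4,0,0,130],[0.045,-0.4065,-0.1755,-2.4,0,0,130],[0.045,-0.4065,-0.1755,-2.4,0,0,130],[0.045,-0.4065,-0.1755,-2.4,0,0,130],[0.045,-0.4065,-0.1755,-2.4,0,0,130],[0.045,-0.4065,-0.1755,-2.4,0,0,130],[0.045,-0.4065,-0.1755,-2.4,0,0,130],[0.045,-0.4065,-0.1755,-2.4,0,0,130],[0.045,-0.4065,-0.1755,-2.4,0,0,130],[0.045,-0.4065,-0.1755,-2.4,0,0,130],[0.045,-0.4065,-0.1755,-2.4,0,0,130],[0.045,-0.4065,-0.1755,-2.4,0,0,130],[0.08,-0.4065,-0.1755,-2.4,0,0,130],[0.115,-0.4065,-0.1755,-2.4,0,0,130],[0.12,-0.4065,-0.1755,-2.4,0,0,130],[0.12,-0.4065,-0.1755,-2.4,0,0,130],[0.12,-0.4065,-0.1755,-2.4,0,0,130]]
  ]
}}

```text
time: 3.95
eef_pos: [0.4576, -0.209, 0.3011]
ee_rot: [0.699, -0.112, 0.698, 0.111]
contact_force: [0.4, -0.5, 0.9]
finger_gap: 0.0421
```

```bash
python3 - <<'E'
from h import *
s=get_state();P=pose(s);im=camera("wrist");cv2.imwrite("pics/w3.png",im[:,:,::-1])
print(s["time"],s["eef_pos"],s["finger_gap"],s["contact_force"])
mk=cv2.inRange(cv2.cvtColor(im,cv2.COLOR_RGB2HSV),(70,60,60),(95,255,255))
n,l,st,c=cv2.connectedComponentsWithStats(mk);print(st[1:][st[1:,4]>100])
b=st[1:][np.argmax(st[1:,4])];L=[];Rr=[]
for r in range(b[1]+25,b[1]+b[3]-15,5):
    c=np.where(mk[r,b[0]:b[0]+b[2]])[0]+b[0];L.append([c.min()-.5,r]);Rr.append([c.max()+.5,r])
C=(pix2plane("wrist",L,.088,P)+pix2plane("wrist",Rr,.088,P))/2
m=C.mean(0)[:2];d=np.linalg.svd(C[:,:2]-m)[2][0];d*=np.sign(d[0]);print(m,np.degrees(np.arctan2(d[1],d[0])))
nrm=np.array([-d[1],d[0]]);print("tin line offset from TCP along normal",(m-s["eef_pos"][:2])@nrm,nrm)
print(goto([.4566,-.2093,.243],np.radians(18.1)))
E
```

```text
3.95 [ 0.45762562 -0.209043    0.30111763] 0.042065438259649236 [ 0.41664642 -0.49724271  0.88904009]
[[ 246  137   19  144 2560]]
[ 0.45625072 -0.2085048 ] -71.65509043459164
tin line offset from TCP along normal -0.0011356403870897197 [0.94917907 0.31473654]
(array([ 0.0586,  0.0002, -0.0013]), array([0.08, 0.1 , 0.14]))
```

View pics/w3.png

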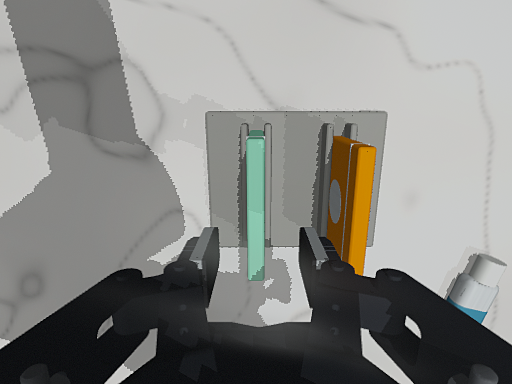

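The tin's top face at (246–265,137–280) is centred between the half-open fingers. The amber tin is clear of the right finger.

{"fn": "jog_arm", "kwargs": {
  "motion": [
    [[0.02,0,-0.001,-0.2,0,0,130],[0.04,0,-0.001,-0.2,0,0,130],[0.055,0,-0.001,-0.2,0,0,130],[0.058,0,-0.001,-0.2,0,0,130],[0.058,0,-0.001,-0.2,0,0,130],[0.058,0,-0.001,-0.2,0,0,255],[0.058,0,-0.001,-0.2,0,0,255],[0.058,0,-0.001,-0.2,0,0,255],[0.058,0,-0.001,-0.2,0,0,255],[0.058,0,-0.001,-0.2,0,0,255],[0.058,0,-0.001,-0.2,0,0,255],[0.058,0,-0.001,-0.2,0,0,255]]
  ],
  "grip_force": 40
}}

```text
time: 5.0
eef_pos: [0.4566, -0.2092, 0.2431]
ee_rot: [0.698, -0.114, 0.698, 0.112]
contact_force: [-3.3, -1.7, 5.5]
finger_gap: 0.0112
```

{"fn": "jog_arm", "kwargs": {
  "motion": [
    [[-0.01,0,0,0,0,0,255],[-0.025,0,0,0,0,0,255],[-0.05,0,0,0,0,0,255],[-0.08,0,0,0,0,0,255],[-0.11,0,0,0,0,0,255],[-0.14,0,0,0,0,0,255],[-0.17,0,0,0,0,0,255],[-0.187,0,0,0,0,0,255],[-0.187,0,0,0,0,0,255],[-0.187,0,0,0,0,0,255]]
  ]
}}

```text
time: 5.83
eef_pos: [0.4563, -0.2087, 0.4293]
ee_rot: [0.698, -0.114, 0.698, 0.113]
contact_force: [-0.7, 0.8, -1.2]
finger_gap: 0.0108
```

```bash
python3 - <<'E'
from h import *
s=get_state();P=pose(s);im=camera("wrist")
print(s["time"],s["eef_pos"],s["ee_rot"],s["finger_gap"],s["contact_force"],s["moment"])
cv2.imwrite("pics/w4.png",np.hstack([im,camera("scene")])[:,:,::-1][:,:,:])
a=cv2.imread("pics/w4.png");cv2.imwrite("pics/w4.png",cv2.resize(a,(800,300)))
cv2.imwrite("pics/w4w.png",im[:,:,::-1])
print(goto([.5213,.2284,.430],np.radians(17.3)))
E
```

```text
5.8333 [ 0.45630755 -0.20871332  0.42933976] [ 0.69845037 -0.11353459  0.69756564  0.11260171] 0.010811768028576939 [-0.71215673  0.80405234 -1.18902653] [-0.01336041  0.04463831 -0.0288403 ]
(array([-0.0019,  0.3944,  0.1996]), array([ 1.1 , -0.07, -0.1 ]))
```

View pics/w4.png

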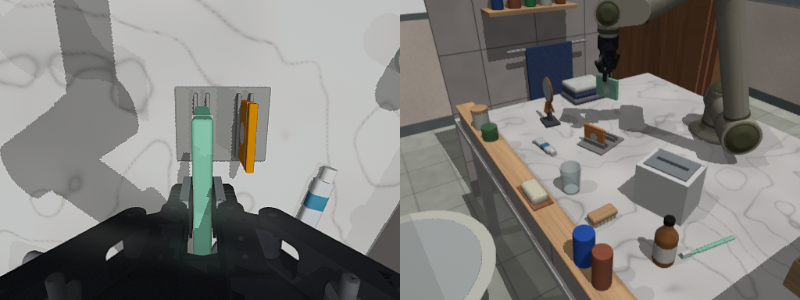

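The tin is held upright between the pads, and the amber tin stays in the tray. Now I'll check the tin's pose in the hand against the predicted corners.

```bash
python3 - <<'E'
from h import *
P=pose();R,p=P
T=[(x,y,z) for x in(.155,.235) for y in(.05,-.05) for z in(-.006,.006)]
print(np.c_[T,proj("wrist",R.apply(T)+p,P).round(1)])
im=cv2.imread("pics/w4w.png");hsv=cv2.cvtColor(im,cv2.COLOR_BGR2HSV);mk=cv2.inRange(hsv,(70,60,40),(95,255,255))
for r in range(132,330,8):
    c=np.where(mk[r,200:320])[0]+200; print(r,c.min() if len(c) else 0,c.max() if len(c) else 0,hsv[r,258],end=' | ')
cr=cv2.resize(im[110:350,180:340],None,fx=2.5,fy=2.5,interpolation=cv2.INTER_CUBIC)
cv2.imwrite("pics/w4c.png",cr)
E
```

```text
[[ 1.550e-01  5.000e-02 -6.000e-03  2.425e+02  1.512e+02]
 [ 1.550e-01  5.000e-02  6.000e-03  2.708e+02  1.511e+02]
 [ 1.550e-01 -5.000e-02 -6.000e-03  2.455e+02  3.445e+02]
 [ 1.550e-01 -5.000e-02  6.000e-03  2.687e+02  3.445e+02]
 [ 2.350e-01  5.000e-02 -6.000e-03  2.487e+02  1.351e+02]
 [ 2.350e-01  5.000e-02  6.000e-03  2.662e+02  1.351e+02]
 [ 2.350e-01 -5.000e-02 -6.000e-03  2.500e+02  2.653e+02]
 [ 2.350e-01 -5.000e-02  6.000e-03  2.654e+02  2.653e+02]]
132 0 0 [ 30   8 131] | 140 249 266 [ 78  94 114] | 148 250 267 [ 77 103 114] | 156 246 272 [ 78  79 191] | 164 246 272 [ 79  79 194] | 172 246 272 [ 78  79 194] | 180 246 272 [ 78  80 194] | 188 246 271 [ 78  79 193] | 196 246 271 [ 78  81 193] | 204 246 271 [ 78  81 182] | 212 247 271 [ 78  80 181] | 220 247 271 [ 78  83 181] | 228 246 271 [ 78  83 181] | 236 246 271 [ 78  82 180] | 244 247 270 [ 78  81 179] | 252 247 270 [ 78  80 178] | 260 247 270 [ 77  80 176] | 268 247 270 [ 78  81 174] | 276 247 270 [ 78  79 190] | 284 247 271 [ 77  89 126] | 292 247 270 [ 78  91 129] | 300 247 270 [ 77  89 129] | 308 247 270 [ 77  94 127] | 316 248 269 [ 77  93 124] | 324 248 270 [ 77  91 123] |
```

View pics/w4c.png

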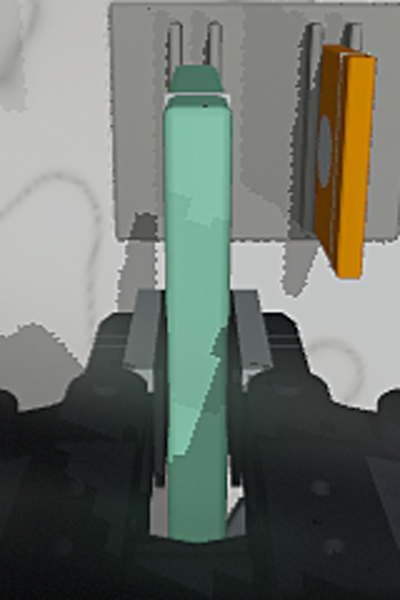

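{"fn": "jog_arm", "kwargs": {
  "motion": [
    [[-0.002,0.395,0.199,1.1,0,0,255],[-0.002,0.395,0.199,1.1,0,0,255],[-0.002,0.395,0.199,1.1,0,0,255],[-0.002,0.395,0.199,1.1,0,0,255],[-0.002,0.395,0.199,1.1,0,0,255],[-0.002,0.395,0.199,1.1,0,0,255],[-0.002,0.395,0.199,1.1,0,0,255],[-0.002,0.395,0.199,1.1,0,0,255],[-0.002,0.395,0.199,1.1,0,0,255],[-0.002,0.395,0.199,1.1,0,0,255],[-0.002,0.395,0.199,1.1,0,0,255],[-0.002,0.395,0.199,1.1,0,0,255],[-0.002,0.395,0.199,1.1,0,0,255],[-0.002,0.395,0.199,1.1,0,0,255],[0.015,0.395,0.199,1.1,0,0,255],[0.029,0.395,0.199,1.1,0,0,255],[0.029,0.395,0.199,1.1,0,0,255],[0.029,0.395,0.199,1.1,0,0,255]]
  ]
}}

```text
time: 7.43
eef_pos: [0.5209, 0.2276, 0.3994]
ee_rot: [0.699, -0.106, 0.7, 0.106]
contact_force: [0.8, -0.1, -0.1]
finger_gap: 0.011
```

```bash
python3 - <<'E'
from h import *
s=get_state();im=camera("wrist");P=pose(s);R,p=P
print(s["time"],s["eef_pos"],s["contact_force"])
print(goto([.5213,.2284,.40],np.radians(17.3)))
c=np.array([.5213,.2284,.154]);u=np.array([np.cos(np.radians(17.3)),np.sin(np.radians(17.3)),0]);v=np.array([-u[1],u[0],0])
print("slot +y corners pred",proj("wrist",[c+.053*v-.0075*u,c+.053*v+.0075*u],P))
print("tin bottom pred",proj("wrist",R.apply([(.235,.05,-.006),(.235,.05,.006)])+p,P))
cv2.imwrite("pics/w5.png",cv2.resize(im[100:220,180:340,::-1],None,fx=5,fy=5,interpolation=cv2.INTER_CUBIC))
E
```

```text
7.4333 [0.52090515 0.22761514 0.39944453] [ 0.77755582 -0.05969883 -0.09393766]
(array([0.0003, 0.0004, 0.0005]), array([-0.07,  0.01,  0.  ]))
slot +y corners pred [[248.37632583 128.74437877]
 [269.25843405 128.70485884]]
tin bottom pred [[248.72152197 135.08136808]
 [266.18212436 135.07453292]]
```

View pics/w5.png

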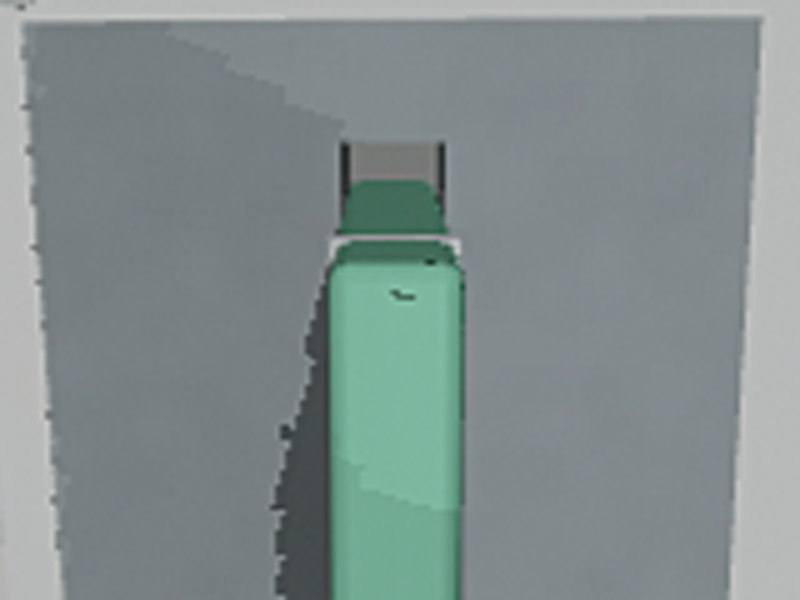

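The tin's lower edge (crop about 347–437, row 180) sits centred between the slot walls (340–446), with the slot end visible at row 143. I'll lower it gently and watch the force.

{"fn": "jog_arm", "kwargs": {
  "motion": [
    [[0.005,0,0,0,0,0,255],[0.01,0,0,0,0,0,255],[0.014,0,0,0,0,0,255],[0.018,0,0,0,0,0,255],[0.018,0,0,0,0,0,255]]
  ]
}}

```text
time: 7.9
eef_pos: [0.5207, 0.2286, 0.3808]
ee_rot: [0.699, -0.106, 0.7, 0.106]
contact_force: [-0.3, -0.2, -0.4]
finger_gap: 0.011
```

Bottom at about 0.146, below the strip top, with no contact. Continuing.

{"fn": "jog_arm", "kwargs": {
  "motion": [
    [[0.006,0,0,0,0,0,255],[0.012,0,0,0,0,0,255],[0.018,0,0,0,0,0,255],[0.024,0,0,0,0,0,255],[0.03,0,0,0,0,0,255],[0.036,0,0,0,0,0,255],[0.041,0,0,0,0,0,255],[0.044,0,0,0,0,0,255],[0.044,0,0,0,0,0,255]]
  ]
}}

```text
time: 8.65
eef_pos: [0.5207, 0.2286, 0.337]
ee_rot: [0.699, -0.106, 0.699, 0.106]
contact_force: [0.1, -0.2, -1.2]
finger_gap: 0.0108
```

{"fn": "jog_arm", "kwargs": {
  "motion": [
    [[0.001,0,0,0,0,0,255],[0.002,0,0,0,0,0,255],[0.003,0,0,0,0,0,255],[0.004,0,0,0,0,0,255],[0.004,0,0,0,0,0,255],[0.004,0,0,0,0,0,255]]
  ]
}}

```text
time: 9.15
eef_pos: [0.5207, 0.2287, 0.334]
ee_rot: [0.699, -0.106, 0.699, 0.106]
contact_force: [-0.6, 0.5, 1.3]
finger_gap: 0.0112
```

{"fn": "jog_arm", "kwargs": {
  "motion": [
    [[0.003,0,0,0,0,0,170],[0.003,0,0,0,0,0,170],[0.003,0,0,0,0,0,170],[0.003,0,0,0,0,0,170],[-0.007,0,0,0,0,0,170],[-0.025,0,0,0,0,0,170],[-0.045,0,0,0,0,0,170],[-0.045,0,0,0,0,0,255],[-0.045,0,0,0,0,0,255],[-0.045,0,0,0,0,0,255],[-0.045,0,0,0,0,0,255],[-0.045,0,0,0,0,0,255]]
  ]
}}

```text
time: 10.15
eef_pos: [0.5207, 0.2287, 0.378]
ee_rot: [0.699, -0.106, 0.7, 0.106]
contact_force: [-0.2, 0.1, -0.2]
finger_gap: -0.0001
```

```bash
python3 - <<'E'
from h import *
s=get_state();print(s["time"],s["eef_pos"],s["contact_force"],s["finger_gap"])
w=camera("wrist");sc=camera("scene")[170:300,270:430];sc=cv2.resize(sc,(473,384),interpolation=cv2.INTER_CUBIC)
a=np.hstack([w[:,100:420],sc])[:,:,::-1];cv2.imwrite("pics/w6.png",a)
print(goto([.5213,.2284,.352],np.radians(17.3)))
E
```

```text
10.15 [0.52070343 0.22865197 0.3780304 ] [-0.18302996  0.08383829 -0.23277113] -5.604005241672669e-05
(array([ 0.0262, -0.0004,  0.0005]), array([-0.  , -0.06, -0.01]))
```

View pics/w6.png

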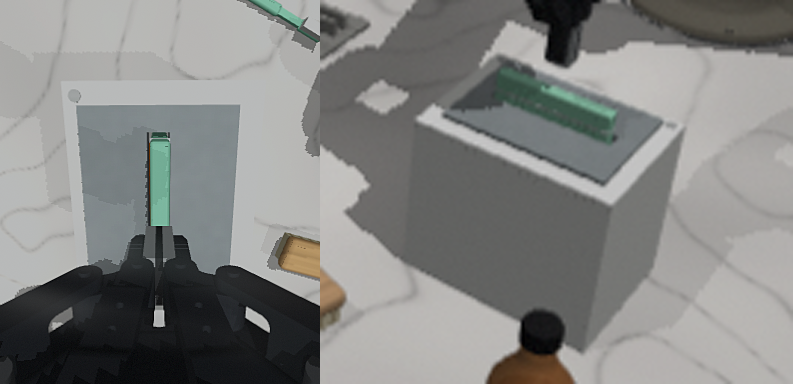

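The tin stands upright in the slot, about 25 mm proud and resting on the flap, with the closed fingers right above it. Next I'll press down in small steps.

{"fn": "jog_arm", "kwargs": {
  "motion": [
    [[0.01,0,0,0,0,0,255],[0.018,0,0,0,0,0,255],[0.022,0,0,0,0,0,255],[0.024,0,0,0,0,0,255],[0.026,0,0,0,0,0,255],[0.028,0,0,0,0,0,255],[0.03,0,0,0,0,0,255],[0.032,0,0,0,0,0,255],[0.034,0,0,0,0,0,255],[0.036,0,0,0,0,0,255]]
  ]
}}

```text
time: 11.08
eef_pos: [0.5211, 0.2288, 0.3449]
ee_rot: [0.701, -0.106, 0.697, 0.107]
contact_force: [0.6, 0.6, 12.3]
finger_gap: -0.0001
```

{"fn": "jog_arm", "kwargs": {
  "motion": [
    [[0.002,0,0,0,0,0,255],[0.004,0,0,0,0,0,255],[0.006,0,0,0,0,0,255],[0.008,0,0,0,0,0,255],[0.01,0,0,0,0,0,255],[0.01,0,0,0,0,0,255]]
  ]
}}

```text
time: 11.58
eef_pos: [0.5206, 0.2286, 0.3321]
ee_rot: [0.699, -0.106, 0.699, 0.106]
contact_force: [-1.1, -0.1, -0.7]
finger_gap: -0.0001
```

{"fn": "jog_arm", "kwargs": {
  "motion": [
    [[-0.02,0,0,0,0,0,255],[-0.05,0,0,0,0,0,255],[-0.08,0,0,0,0,0,255],[-0.09,0,0,0,0,0,255],[-0.09,0,0,0,0,0,255],[-0.09,0,0,0,0,0,255]]
  ]
}}

```text
time: 12.08
eef_pos: [0.5206, 0.2286, 0.4222]
ee_rot: [0.699, -0.106, 0.699, 0.106]
contact_force: [0.1, 0.1, -0.7]
finger_gap: -0.0001
```

```bash
python3 - <<'E'
from h import *
s=get_state();print(s["time"],s["eef_pos"],s["contact_force"])
w=camera("wrist")[60:300,120:380];w=cv2.resize(w,(416,384),interpolation=cv2.INTER_CUBIC)
sc=camera("scene")[100:330,170:430];sc=cv2.resize(sc,(384,384),interpolation=cv2.INTER_CUBIC)
cv2.imwrite("pics/w7.png",np.hstack([w,sc])[:,:,::-1])
E
```

```text
12.0833 [0.52062545 0.22864536 0.42222671] [ 0.13252326  0.06831357 -0.69972289]
```

View pics/w7.png

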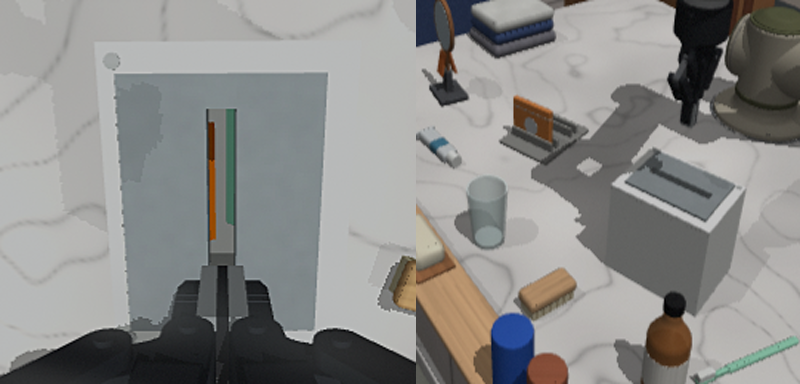

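The tin is no longer in the strip. A mint sliver shows deep inside the slot (column about 232, ending near row 223), and the amber tin and the rest are unmoved. I'll check the depth implied by the sliver's end.

```bash
python3 - <<'E'
from h import *
P=pose();c=np.array([.5213,.2284]);a=np.radians(17.3);u=np.array([np.cos(a),np.sin(a)]);v=np.array([-u[1],u[0]])
print("seen end ~",(265.6,199.4))
for z in(.15,.12,.10,.085,.05,.03,.017):
    print(z,[proj("wrist",[[*(c-.05*v+dx*u),z]],P)[0].round(1).tolist() for dx in(0,.006,.02)], "top end",proj("wrist",[[*(c+.05*v),z]],P)[0].round(1))
s=get_state();print(s["time"],s["contact_force"])
E
```

```text
seen end ~ (265.6, 199.4)
0.15 [[259.2, 245.2], [265.9, 245.2], [281.5, 245.2]] top end [259.3 131.8]
0.12 [[259.3, 231.7], [265.3, 231.7], [279.4, 231.7]] top end [259.3 129.3]
0.1 [[259.3, 224.1], [265.0, 224.1], [278.2, 224.2]] top end [259.3 128. ]
0.085 [[259.3, 219.0], [264.7, 219.0], [277.4, 219.0]] top end [259.4 127.1]
0.05 [[259.4, 208.7], [264.3, 208.7], [275.7, 208.7]] top end [259.4 125.2]
0.03 [[259.4, 203.7], [264.0, 203.7], [274.9, 203.7]] top end [259.4 124.4]
0.017 [[259.4, 200.6], [263.9, 200.6], [274.4, 200.6]] top end [259.4 123.8]
12.1833 [0.34530325 0.2565548  0.08754331]
```

The sliver's end fits a height of about 0.017 m, which is the tin lying flat on the box floor (5 + 12 mm). The gripper is clear, so I'll hand in.

```bash
python3 -c "
from bench import *
print(finish_job())"
```

```text
the job is handed in; nothing more can be done
None
```

The mint-green tin is inside the return box, and I handed the job in at about 12 s of the 64 s allowed.

- **Finding and lifting:** I located the tin and the slot with the wrist camera. I gripped the tin about 18 mm down at the middle of its top edge and lifted it out of the tray.
- **Posting:** It went into the slot with almost no contact force (about 1 N) and came to rest on the flap. I let go, closed the fingers and pressed on its top edge. The force read 12.3 N, then fell to zero after about 20 mm of travel.
- **Last checks:** The wrist picture shows the slot clear, with mint green only deep inside. Its visible end fits a height of about 17 mm, which is the tin lying flat on the box floor. In the scene picture the amber tin is still in its groove and the other objects in view look unmoved; that was judged by eye, not measured. The gripper was about 95 mm above the box and touching nothing.

No check failed. The one disagreement was an offset of about 1 mm between where the wrist camera saw the held tin and where I predicted it, which is within the calibration's stated accuracy.

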